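Empty the tilt-out tube hopper into the tray

ROBOT

A 6-joint arm with a two-finger parallel gripper is mounted at the origin on the work surface. World frame = base frame: x ahead of the robot, y to its left, z up, the work surface at z = 0. Lengths are in mm, angles in rad, forces in N, time in s.
With the tool pointing down it reaches from about 425 to 950 mm from the base axis. Payload 14.7 kg.
Tool frame: the origin (TCP) lies on the front face of the gripper's body, between the roots of the fingers; the fingertips stand 73 mm ahead of it and the grasp point (between the pads) lies 54 mm ahead of it; z points along the fingers, y is the direction in which the jaws open and shut (so a half turn about z gives the same grasp; the last joint's range is limited). The gripper opens to 85 mm and grips with 20 to 120 N. Pads are 22 mm wide; open, the fingers measure 114 mm over their backs; the gripper's body (76 mm by 85 mm) begins 54 mm behind the grasp point. The pads swing forward as they close: fully open they stand 13 mm farther back than shut.
Start: joints at [1.061, 0.48, 1.596, -0, 1.065, -0.047], TCP at [290.172, 581.63, 303.897] pointing down, gripper open.
Joint ranges: [-2.75, 2.75], [-0.82, 2.05], [0.23, 2.67], [-1.56, 4.7], [0.09, 2.69], [-2.92, 2.92]. Speed limits (rad/s): [1.89, 1.89, 2.39, 3.01, 3.01, 3.01].

INTERFACE

Orientations are given as a unit quaternion [w, x, y, z].
In Python, from bench import ctrl gives the robot as it stands. The module is installed in compiled form; this text tells all that it offers.
- The arm moves only by the tool play_rows, never from a script. Its argument "steps" is a list that holds one entry, the list of rows, each a list of 4 numbers: the shift along the tool's x, y, z in mm, then the turn about the tool's z in degrees. A call has 1 to 12 rows; each row is the pose to reach, as a shift and turn from the pose measured when the call began, along the tool's axes at that moment; what a row does not reach only later rows make up. A row lasts 1/8 s, in which the tool goes at most 62.5 mm and 10.7 degrees, less where a joint would pass 70% of its speed; a pose out of reach is approached as far as the arm can. A call with a gripper value outside its range is refused whole. "hand" is the finger opening in mm, from 0 to 85.4, set as the call begins (left out, the last holds). The fingers move at their own pace and stop on an object; the grip force is fixed at half the most. Time passes only in rows, so rows that repeat a pose let the fingers close. It gives the time, the measured TCP pose, the force and the opening at its end, in the units of the state.
- ctrl.observe(): the state, without advancing time (a new reading comes with each control period).
- ctrl.capture(name): name is "side" or "top"; returns a dict with "color" (400x640x3 uint8, red, green, blue), "z_map" (400x640 float32, mm along the optical axis (not along the pixel's ray), 0 where there is no reading), "K" (3x3 intrinsics, pixels), "dist_coeffs" ([k1, k2, p1, p2, k3] as OpenCV has them; the pictures are not rectified), "R" (3x3) and "t" (3): a world point X has camera coordinates R X + t. Camera axes: x right, y down, z forward; pixel columns grow to the right and rows downward; lengths in mm; the calibration is good to about 2 mm. A picture is of the moment at which its call begins.
- ctrl.sign_off(): hands the job in, once; it reports no verdict.
The state is a dict: "clock": time; "q": joint angles; "joint_velocities": joint speeds; "joint_torque": joint torques, N m; "eef_pos": TCP position; "eef_rot": TCP orientation; "wrist_force": force on the tool from outside, world axes, zero at the start; "torque": the same for the moment, N m; "width": finger opening in mm.
Only numpy, scipy, OpenCV 4.12 (cv2) and the standard library are available. Lean on these libraries where they do the work, as an engineer would, in place of code of your own. Each camera call takes 0.05 s, during which the arm holds its last target. There are 200 camera calls.

TASK

Empty the tube feeder's hopper: stand the tray on the bench in front of it, beneath where the lip will come, pull the tilt-out bin forward to its stop, then lift the tub by the grab bar at its back so that all four tubes tip out over the lip into the tray. Then let the tub back down and shut the bin fully. Leave the tray flat on the bench with the four tubes in it, and do not shift or upset anything else on the bench.

Things in the scene. Friction and masses are not known exactly. Their poses are not given: they have to be found in the camera images.
- hopper: White tube feeder, fixed, on the left of the bench, front facing right or half to the robot. Origin on the bench under the bin's pivot line; x goes back into the machine (forward is -x), y along the pivot line, z up. Front bay 200 mm wide, sides 71 mm high to x = 90 mm and 175 mm high behind, open on top to x = 95 mm; from there a hood (top 175 mm), then a cabinet x 167 to 312 mm, 206 mm high.
- pivot (a point): Middle of the tilt-out bin's pivot line, 30 mm above the bench; fixed, axes as the hopper's.
- bin (a joint): Tilt-out bin's angle about the pivot line, rad: 0 shut (panel upright), 1.0 at its forward stop (leaning out 57 degrees). Grey panel 180 mm wide, face 8 mm in front of the pivot; it carries the tub. Moves freely, damped: it balances at about 0.75 rad (tubes in) or 0.78 (empty): let go below that it falls shut by itself; beyond, it falls to its stop and stays. At the stop the tubes stay in.
- lip (a point): Middle of the bin's top front edge: hinge rod, radius 5 mm, 180 mm long. 4 mm before and 128 mm above the pivot when shut, 110 mm before and 66 mm above at the stop; x turns with the bin, y along the lip. Rim from 9 mm before to 8 mm behind this point: hook it from inside the tub or pinch it from above to pull the bin out. Tubes drop from here to some 60 mm farther forward.
- tub (a joint): Tub's angle in the bin about the lip rod, rad: 0 resting down, 1.05 fully tipped up. Let go, it falls back down by its weight (about 0.5 kg with tubes). With the bin at its stop the tubes begin to roll out at about 0.6 and all are out by about 0.95; with the bin shut none can come out. Tip slowly, or they shoot over the tray.
- bar (a point): Middle of the tub's grab bar: round, 10 mm thick, along y, 95 mm clear between its posts, 37 mm behind the tub's back wall. Tub down: 145 mm behind the lip and 73 mm below it in the bin's axes: hidden under the hood while the bin is shut; at the stop 29 mm behind the pivot, 175 mm above the bench, free to be gripped from above. It circles the lip as the tub tips.
- tub_floor (a point): Centre of the tub's inner floor; x to its back, y along the pivot line, z up. White tub, inside 92 mm in x, 142 mm in y, walls 4 mm; front wall 119 mm high, back wall 48 mm, sides sloping between.
- tray: Grey open tray, 200 mm (x) by 160 mm (y), 45 mm high, walls 4 mm, 260 g, on the right of the bench. At each end (x = +95, -95 mm) a grip plate 10 mm thick, 70 mm wide, stands up to 85 mm above the underside. Origin under its centre. It goes in front of the hopper with its long side along the pivot line, its middle 145 to 165 mm before it.
- tube0: Capped sample tube, 100 mm long along its y, 17 mm diameter, about 30 g, lying in the tub at the start; one of four alike. Origin at its middle, on the axis.
- tube1: Capped sample tube, 100 mm long along its y, 17 mm diameter, about 30 g, lying in the tub at the start; one of four alike. Origin at its middle, on the axis.
- tube2: Capped sample tube, 100 mm long along its y, 17 mm diameter, about 30 g, lying in the tub at the start; one of four alike. Origin at its middle, on the axis.
- tube3: Capped sample tube, 100 mm long along its y, 17 mm diameter, about 30 g, lying in the tub at the start; one of four alike. Origin at its middle, on the axis.
- rack: Bystander: white rack of standing capped tubes, 75 by 150 mm, 104 mm high, beyond the far end of the hopper's front. Origin at the centre of its underside.
- scanner: Bystander: hand scanner upright in its stand, foot 90 mm diameter, 190 mm high; its head reaches 70 mm to its -x. Origin under the foot's centre.
- bottle: Bystander: brown bottle 62 mm diameter, 155 mm high, between the tray and the hopper. Origin under its centre.
- tipbox: Bystander: grey box with clear lid, 124 by 87 mm, 56 mm high, against the near end of the hopper. Origin under its centre.
- beaker: Bystander: clear beaker 76 mm diameter, 100 mm high, right of the tray. Origin under its centre.
- marker: Bystander: black marker pen lying on the bench, 134 mm long along its x, 14 mm thick, between the tray and the robot. Origin under its middle.

How it is judged (in metres and radians):
On the way, in this order (a step that is already met when the one before it is completed fails the run):
1. the bin stands at its forward stop with the tub down and all four tubes still in the tub (value of joint bin above 0.93 rad and value of joint tub below 0.15 rad and x of tube0 in the frame of tub_floor between -0.055 and 0.055 m and y of tube0 in the frame of tub_floor between -0.075 and 0.075 m and x of tube1 in the frame of tub_floor between -0.055 and 0.055 m and y of tube1 in the frame of tub_floor between -0.075 and 0.075 m and x of tube2 in the frame of tub_floor between -0.055 and 0.055 m and y of tube2 in the frame of tub_floor between -0.075 and 0.075 m and x of tube3 in the frame of tub_floor between -0.055 and 0.055 m and y of tube3 in the frame of tub_floor between -0.075 and 0.075 m), for 0.2 s.
2. with the bin at its stop the tub is tipped up about the lip (value of joint bin above 0.85 rad and value of joint tub above 0.5 rad), for 0.1 s.
3. all four tubes are in the tray (x of tube0 in the frame of tray between -0.092 and 0.092 m and y of tube0 in the frame of tray between -0.074 and 0.074 m and z of tube0 in the frame of tray between 0 and 0.045 m and x of tube1 in the frame of tray between -0.092 and 0.092 m and y of tube1 in the frame of tray between -0.074 and 0.074 m and z of tube1 in the frame of tray between 0 and 0.045 m and x of tube2 in the frame of tray between -0.092 and 0.092 m and y of tube2 in the frame of tray between -0.074 and 0.074 m and z of tube2 in the frame of tray between 0 and 0.045 m and x of tube3 in the frame of tray between -0.092 and 0.092 m and y of tube3 in the frame of tray between -0.074 and 0.074 m and z of tube3 in the frame of tray between 0 and 0.045 m), for 0.2 s.
At the end, for the whole second after the job is handed in: All four tubes lie at rest inside the tray (middles within its walls and below its rim), the tray stands flat on the bench, the tub is down and the bin shut (both within 0.06 rad) (all of step 3 and value of joint each of bin, tub below 0.06 rad and angle between tray's own z axis and vertical below 0.06 rad and height (world z) of tray below 0.008 m and linear speed of each of tube0, tube1, tube2, tube3 below 0.05 m/s); the robot touches nothing.
It fails at once if a bystander on the bench is shifted more than 30 mm (distance of any of rack, scanner, bottle, tipbox, beaker, marker from where it was at the start of the episode above 0.03 m).
It fails at once if a bystander is knocked over (angle between any of rack, scanner, bottle, tipbox, beaker's own z axis and vertical above 0.4 rad).
It also fails if it takes over 64 s, if anything falls off the work surface, if the arm or the gripper's body presses on something with over 40 N, if the wrist force passes 120 N, or if a joint passes its speed limit or range.

## Working session

There is one attempt and no reset: what is moved stays moved. The work goes in short steps, Python scripts to look and compute and a tool call to move; the robot and the scene stay as the last step left them, time stands still between calls to the robot, and variables do not carry over. Pictures are saved under pics/ and viewed, about 8 in all and at most 12, crops included, and the job is handed in when it is done.

Besides the shell and the picture viewer there is one more tool, called after "Call:" as name(argument=value, ...) on one line, values as JSON. play_rows: Moves the arm, as the interface text tells. Its arguments: {"type":"object","properties":{"steps":{"type":"array"},"hand":{"type":"number"}},"required":["steps"]}

```bash
mkdir -p pics; cat > h.py <<'E'
import numpy as np, cv2
from bench import ctrl
def cap(n,save=None):
    c=ctrl.capture(n)
    if save: cv2.imwrite('pics/'+save,c['color'][:,:,::-1])
    np.savez('pics/'+n+'.npz',**c)
    return c
def cloud(c):
    h,w=c['z_map'].shape
    u,v=np.meshgrid(np.arange(w),np.arange(h))
    p=cv2.undistortPoints(np.stack([u,v],-1).reshape(-1,1,2).astype(np.float64),np.array(c['K']),np.array(c['dist_coeffs'])).reshape(h,w,2)
    z=c['z_map'][...,None].astype(float)
    X=np.concatenate([p*z,z],-1)
    W=(X-np.array(c['t']))@np.array(c['R'])
    W[c['z_map']==0]=np.nan
    return W
E
python3 - <<'E'
from h import *
print(ctrl.observe())
for n in('side','top'):
    c=cap(n,n+'0.png'); R=np.array(c['R']);print(n,-R.T@np.array(c['t']),R[2],c['K'])
E
```

```text
{'clock': 0.0, 'q': array([ 1.06139016e+00,  4.80843368e-01,  1.59686795e+00,  1.28414522e-05,
        1.06507546e+00, -4.65703189e-02]), 'joint_velocities': array([ 0.00028577, -0.00056766, -0.00073847, -0.00035614,  0.00012717,
       -0.00102838]), 'joint_torque': array([-8.42892739e-03, -9.50655913e+01, -4.30178082e+01, -8.48113596e-04,
        1.21290382e-02, -3.51716915e-05]), 'eef_pos': array([290.0237891 , 581.35730982, 303.26705196]), 'eef_rot': array([-1.69246650e-04,  2.29360867e-01,  9.73341274e-01, -5.72600615e-04]), 'wrist_force': array([ 0.50977524, -0.9678844 , -0.06977239]), 'torque': array([0.02316237, 0.01727671, 0.02873755]), 'width': 85.21706488336369}
side [1202.39666133  641.539294    712.39947744] [-0.59619001 -0.59584703 -0.53807415] [[372.80586545   0.         320.85469389]
 [  0.         372.80586545 201.430883  ]
 [  0.           0.           1.        ]]
top [ 415.96678162  -25.027722   1463.98383563] [ 0.11988807 -0.00386869 -0.99277988] [[495.6474552    0.         330.68629627]
 [  0.         495.6474552  196.10045418]
 [  0.           0.           1.        ]]
```

View pics/top0.png

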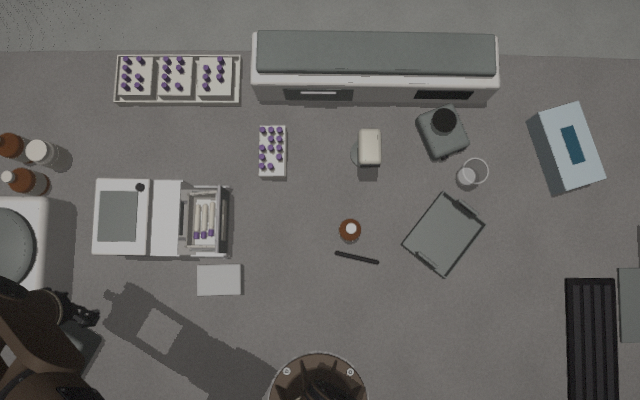

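View pics/side0.png

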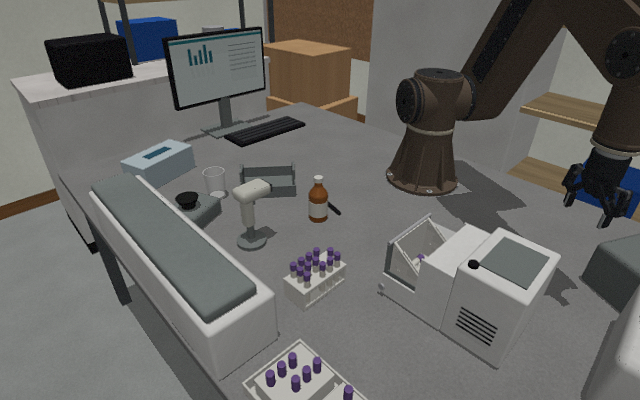

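Top view: the hopper is at px (93-230, 178-257), facing right, with the panel at u≈225. The tray is rotated at (443,234), the bottle at (350,230), the marker at (356,257), the scanner at (368,147), the rack at (272,150) and the tipbox at (219,280). Next I'll measure them.

```bash
cat > m.py <<'E'
from h import *
def ld(n): return dict(np.load('pics/'+n+'.npz'))
def rect(P): 
    r=cv2.minAreaRect(P.astype(np.float32)); return np.round(r[0],1),np.round(r[1],1),round(r[2],2)
E
python3 - <<'E'
from m import *
T=cloud(ld('top')).astype(float);S=cloud(ld('side'))
def sel(W,box,zl,zh):
    u0,v0,u1,v1=box;P=W[v0:v1,u0:u1].reshape(-1,3);return P[(P[:,2]>zl)&(P[:,2]<zh)]
print('bench z',np.nanmedian(T[300:340,300:330,2]), np.nanmedian(T[240:250,300:330,2]))
# tray
P=sel(T,(395,185,490,282),30,100);print('tray rim',rect(P[:,:2]),np.percentile(P[:,2],[5,50,95]))
P=sel(T,(395,185,490,282),66,100);
from scipy.cluster.vq import kmeans2
c,l=kmeans2(P,2,seed=1,minit='++');print('plates',c,[rect(P[l==i][:,:2]) for i in (0,1)],P[:,2].max())
# side cam tray: any points inside region
q=S.reshape(-1,3);ctr=rect(sel(T,(395,185,490,282),30,100)[:,:2])[0]
d=np.hypot(*(q[:,:2]-ctr).T);P=q[(d<125)&(q[:,2]>25)&(q[:,2]<100)]; print('side tray',rect(P[:,:2]),np.percentile(P[:,2],[50,99]))
P=q[(d<125)&(q[:,2]>66)&(q[:,2]<100)];c,l=kmeans2(P,2,seed=1,minit='++');print('plates side',c,len(P))
# hopper
P=sel(T,(85,170,160,265),195,230);print('cab top',rect(P[:,:2]),np.median(P[:,2]))
P=sel(T,(85,170,240,265),150,230);print('cab+hood',rect(P[:,:2]),np.median(P[:,2]))
P=sel(T,(85,170,240,265),50,230);print('all',rect(P[:,:2]))
Q=q[(q[:,2]>195)&(q[:,2]<230)&(q[:,1]>350)&(q[:,1]<800)&(q[:,0]>200)&(q[:,0]<650)];print('side cab',rect(Q[:,:2]),np.median(Q[:,2]))
for n,b,zl in(('bottle',(335,215,365,245),100),('marker',(330,245,385,268),6),('scanner',(345,120,390,172),20),('tipbox',(192,258,246,300),30),('rack',(252,118,292,180),40),('beaker',(455,152,492,190),15)):
    P=sel(T,b,zl,220);print(n,rect(P[:,:2]),np.percentile(P[:,2],[50,99]),P[:,:2].min(0),P[:,:2].max(0))
P=sel(T,(210,180,235,260),140,175);print('lip',rect(P[:,:2]),np.percentile(P[:,2],[5,50,95]))
E
```

```text
bench z -0.5781494412685303 -1.3955574953214882
tray rim (array([ 504.6, -378.6]), array([160.9, 261.9]), 51.91) [32.73642439 45.6121951  86.03056184]
plates [[ 556.20434485 -415.14038991   80.79146156]
 [ 408.19301582 -300.52033348   82.52098479]] [(array([ 556.5, -416.8]), array([65.3, 11.6]), 49.3), (array([ 408.3, -301.6]), array([71.4, 10.9]), 52.62)] 94.7196564926221
side tray (array([ 484.6, -360.2]), array([167.9, 194. ]), 50.51) [39.60671257 86.43677994]
plates side [[ 412.27063551 -302.65131094   81.23377773]
 [ 562.88707708 -406.71240883   80.27879492]] 66
cab top (array([510.9, 512. ]), array([148.8, 200.1]), 89.89) 206.00096578207112
cab+hood (array([510.9, 424.2]), array([324.5, 200.1]), 89.94) 202.9547928350091
all (array([500.5, 405.5]), array([360.9, 221.2]), 89.47)
side cab (array([513.9, 513.4]), array([144.8, 201.9]), 89.67) 208.04832305374097
bottle (array([487.5, -84.3]), array([55.5, 52.7]), 21.29) [112.43549574 158.59471516] [ 459.72352844 -109.24073663] [517.67841907 -54.11426533]
marker (array([ 415.8, -103.9]), array([ 60., 141.]), 1.9) [11.72461861 19.48684702] [ 383.99135929 -173.91205475] [445.46933965 -33.60906914]
scanner (array([ 702.1, -131.5]), array([100.3,  61.7]), 0.41) [187.30006681 194.11011864] [ 651.76823855 -162.38557515] [ 752.01804225 -100.57646144]
tipbox (array([354.1, 282.9]), array([103.8, 125.7]), 1.4) [55.04517431 62.01819741] [300.91918249 219.233563  ] [406.3295361  345.98057454]
rack (array([716.7, 142.4]), array([152.8,  75.9]), 0.44) [ 62.98975914 106.80505651] [640.48852013 103.86184985] [793.06313683 180.88899442]
beaker (array([ 673.8, -436. ]), array([106.3,  72.8]), 0.26) [ 70.44422386 104.66206914] [ 620.58348551 -472.4910802 ] [ 726.77119924 -399.32661017]
lip (array([511.1, 278.9]), array([ 33.2, 177.6]), 89.73) [143.09558088 158.5332458  165.29837801]
```

```bash
cat >> h.py <<'E'
from scipy.spatial.transform import Rotation as Ro
def rel(*targets):
    """targets (x,y,z,yaw of tool y, deg) -> rows"""
    o=ctrl.observe(); q=o['eef_rot']; M=Ro.from_quat([q[1],q[2],q[3],q[0]]).as_matrix()
    yaw=np.degrees(np.arctan2(M[1,1],M[0,1]))
    print('clk %.2f'%o['clock'],'pos',o['eef_pos'].round(1),'yaw %.1f'%yaw,'tz',M[:,2].round(3),'F',o['wrist_force'].round(1),'w %.1f'%o['width'],'q',o['q'].round(2))
    for t in targets:
        d=M.T@(np.array(t[:3])-o['eef_pos']); r=-((t[3]-yaw+180)%360-180)
        print(t,'->',np.append(d,r).round(1).tolist())
E
python3 - <<'E'
from h import *
rel((500,200,320,63.5),(500,-250,300,52),(436,-419.5,200,52))
E
```

```text
clk 0.10 pos [290.  581.4 303.3] yaw 63.5 tz [-0.001 -0.001 -1.   ] F [-0.6 -0.  -0.3] w 85.4 q [ 1.06  0.48  1.6   0.    1.07 -0.05]
(500, 200, 320, 63.5) -> [-358.2, -247.6, -16.4, -0.0]
(500, -250, 300, 52) -> [-559.1, -650.2, 4.0, 11.5]
(436, -419.5, 200, 52) -> [-577.5, -830.4, 104.2, 11.5]
```

Call:
play_rows(steps=[[[-358, -248, -16, 0], [-358, -248, -16, 0], [-358, -248, -16, 0], [-358, -248, -16, 0], [-358, -248, -16, 0], [-358, -248, -16, 0], [-559, -650, 4, 11], [-559, -650, 4, 11], [-559, -650, 4, 11], [-559, -650, 4, 11], [-559, -650, 4, 11], [-559, -650, 4, 11]]], hand=60)

```text
clock: 1.6
eef_pos: [492.2, -123.1, 304.4]
eef_rot: [-0.0, 0.322, 0.947, -0.0]
wrist_force: [1.2, 0.9, 0.5]
width: 60.0
```

```bash
python3 - <<'E'
from h import *
rel((500,-250,300,52),(436,-419.5,200,52),(436,-419.5,90,52))
E
```

```text
clk 1.60 pos [ 492.2 -123.1  304.4] yaw 52.5 tz [-0.    -0.001 -1.   ] F [1.2 0.9 0.5] w 60.0 q [-0.3   0.28  1.92 -0.    0.94 -1.22]
(500, -250, 300, 52) -> [-83.5, -95.8, 4.5, 0.5]
(436, -419.5, 200, 52) -> [-135.9, -269.2, 104.7, 0.5]
(436, -419.5, 90, 52) -> [-135.9, -269.1, 214.7, 0.5]
```

Call:
play_rows(steps=[[[-136, -269, 60, 0], [-136, -269, 60, 0], [-136, -269, 60, 0], [-136, -269, 60, 0], [-136, -269, 60, 0], [-136, -269, 60, 0], [-136, -269, 100, 0], [-136, -269, 100, 0]]], hand=60)

```text
clock: 2.6
eef_pos: [435.0, -417.6, 202.5]
eef_rot: [-0.002, 0.322, 0.947, 0.001]
wrist_force: [0.3, -0.2, 0.3]
width: 59.7
```

```bash
python3 - <<'E'
from m import *
T=cap('top','top1.png');S=cap('side')
c=T['color']; cv2.imwrite('pics/crop1.png',cv2.resize(c[180:290,380:500,::-1],None,fx=5,fy=5))
W=cloud(T);P=W[180:290,380:500].reshape(-1,3)
ax=np.radians(-38);e=np.array([[np.cos(ax),np.sin(ax)],[-np.sin(ax),np.cos(ax)]])
for W,n in((W,'t'),(cloud(S),'s')):
  P=W.reshape(-1,3);P=P[(P[:,2]>38)&(P[:,2]<52)];L=(P[:,:2]-[484,-358])@e.T
  k=(abs(L)<[110,95]).all(1);L=L[k]
  for s in(-1,1):
    a=L[(L[:,0]*s>80)&(abs(L[:,1])<80)];b=L[(L[:,1]*s>60)&(abs(L[:,0])<90)]
    if len(a)>5 and len(b)>5: print(n,s,'xwall',np.median(a[:,0]),len(a),'ywall med',np.median(b[:,1]),np.percentile(b[:,1],[5,95]),'slope deg',np.degrees(np.polyfit(b[:,0],b[:,1],1)[0]),len(b))
rel((436,-419.5,90,52))
E
```

```text
t -1 xwall -97.52192249829443 74 ywall med -79.40746994756103 [-82.76065449 -77.1404539 ] slope deg 0.793352671396812 85
t 1 xwall 95.01807655730987 99 ywall med 74.61248776434914 [72.62317217 76.5420387 ] slope deg -0.19943441089902714 92
s -1 xwall -92.51938874340755 27 ywall med -77.19922442659256 [-82.90521255 -73.5512539 ] slope deg 0.17923536267064166 103
s 1 xwall 88.89762080449056 29 ywall med 78.42590440420128 [73.65252953 83.09939443] slope deg 1.124547750492937 50
clk 2.70 pos [ 436.4 -418.8  205.2] yaw 52.5 tz [-0.001 -0.    -1.   ] F [ 0.5 -0.8  0.3] w 60.0 q [-0.81  0.53  1.79 -0.    0.82 -1.73]
(436, -419.5, 90, 52) -> [-0.2, -0.7, 115.2, 0.5]
```

View pics/crop1.png

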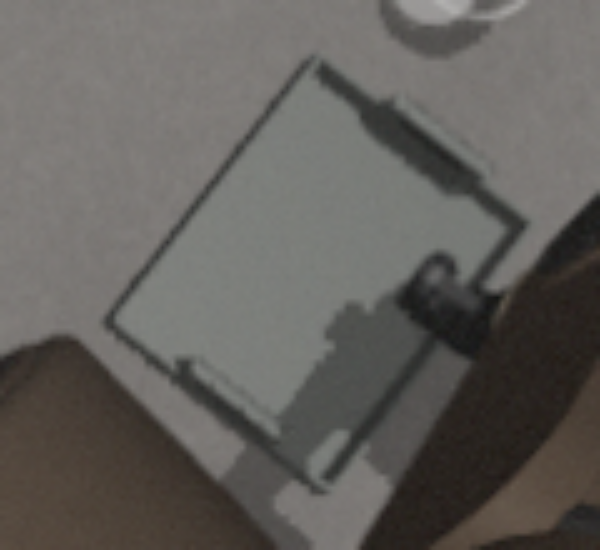

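The crop shows the tray's near-right wall running between the open jaws, with the finger at (440,300) inside it. The pose estimates agree, so I'll descend and grip.

Call:
play_rows(steps=[[[0, 0, 60, 0], [0, 0, 90, 0], [0, 0, 115, 0], [0, 0, 115, 0], [0, 0, 115, 0], [0, 0, 115, 0]]], hand=60)

```text
clock: 3.45
eef_pos: [437.0, -419.4, 91.9]
eef_rot: [0.001, 0.321, 0.947, -0.001]
wrist_force: [-0.5, -0.2, 0.3]
width: 60.0
```

Call:
play_rows(steps=[[[0, 0, 0, 0], [0, 0, 0, 0], [0, 0, 0, 0], [0, 0, 0, 0], [0, 0, 0, 0], [0, 0, 0, 0]]], hand=0)

```text
clock: 4.2
eef_pos: [437.1, -419.6, 92.2]
eef_rot: [0.001, 0.321, 0.947, -0.001]
wrist_force: [-0.5, 0.1, 5.6]
width: 3.0
```

Call:
play_rows(steps=[[[0, 0, -60, 0], [0, 0, -120, 0], [0, 0, -180, 0], [0, 0, -195, 0], [0, 0, -195, 0]]])

```text
clock: 4.82
eef_pos: [436.8, -419.1, 287.3]
eef_rot: [0.001, 0.321, 0.947, -0.001]
wrist_force: [0.5, 0.0, -4.4]
width: 2.9
```

```bash
python3 - <<'E'
from m import *
# hopper refinement from both views: cabinet top edges
for n in('top','side'):
  P=cloud(ld(n)).reshape(-1,3);P=P[(P[:,1]>420)&(P[:,1]<620)&(P[:,0]>380)&(P[:,0]<640)&(P[:,2]>196)&(P[:,2]<216)]
  if len(P)<50: continue
  print(n,rect(P[:,:2]),np.percentile(P[:,0],[.5,99.5]),np.percentile(P[:,1],[.5,99.5]))
rel((512,0,290,90),(512,38,290,90),(512,38,98,90))
E
```

```text
top (array([511. , 511.4]), array([147., 200.]), 89.34) [412.03736301 609.35144517] [439.20522078 581.75313278]
side (array([512.8, 513.7]), array([144.6, 204.1]), 89.76) [415.78965568 613.20880857] [442.69362534 585.05685206]
clk 4.83 pos [ 436.8 -419.1  287.3] yaw 52.5 tz [ 0.002 -0.003 -1.   ] F [ 0.5  0.  -4.4] w 2.9 q [-0.81  0.43  1.72 -0.    0.98 -1.73]
(512, 0, 290, 90) -> [195.4, 378.3, -3.8, -37.5]
(512, 38, 290, 90) -> [218.6, 408.5, -3.9, -37.5]
(512, 38, 98, 90) -> [219.1, 408.7, 188.1, -37.5]
```

Call:
play_rows(steps=[[[55, 103, -4, -9], [55, 103, -4, -9], [110, 205, -4, -19], [110, 205, -4, -19], [165, 308, -4, -28], [165, 308, -4, -28], [220, 410, -4, -37], [220, 410, -4, -37], [220, 410, -4, -37], [220, 410, -4, -37], [220, 410, -4, -37]]])

```text
clock: 6.2
eef_pos: [511.3, 39.1, 289.1]
eef_rot: [-0.0, 0.005, 1.0, -0.002]
wrist_force: [-0.4, 0.8, -4.1]
width: 2.9
```

```bash
python3 - <<'E'
from m import *
T=cap('top','top2.png');S=cap('side','side2.png')
for n,c in(('t',T),('s',S)):
  P=cloud(c).reshape(-1,3);P=P[(P[:,2]>225)&(P[:,2]<300)&(P[:,1]>10)&(P[:,1]<215)&(P[:,0]>390)&(P[:,0]<640)]
  for nm,k in(('rim back',(P[:,2]<255)&(P[:,1]>185)),('plateL',(P[:,2]>262)&(P[:,0]<440)),('plateR',(P[:,2]>262)&(P[:,0]>590)),('all',P[:,2]<300)):
    Q=P[k]
    if len(Q)>8: print(n,nm,len(Q),np.median(Q,0).round(1),Q.min(0).round(1),Q.max(0).round(1),rect(Q[:,:2]))
rel((512,40,290,90),(512,40,100,90))
E
```

```text
t rim back 177 [529.6 194.4 237.4] [435.  185.2 225. ] [610.2 199.  244.4] (array([522.8, 195.3]), array([ 10.4, 175.5]), 86.68)
t plateL 73 [416.6 108.5 280.7] [412.   83.4 264.4] [421.2 129.6 287.6] (array([416.9, 106.5]), array([46.2,  8.2]), 87.38)
t all 350 [462.2 186.5 239.9] [409.5  37.5 225. ] [610.2 199.  287.6] (array([509.7, 117.4]), array([161.9, 199.2]), 89.14)
s rim back 349 [526.1 196.  235.6] [413.2 185.  225.1] [615.  200.1 243.9] (array([514.1, 192.6]), array([201.8,  15. ]), 0.04)
s plateL 186 [422.1 121.2 274.6] [413.4  84.1 262.1] [425.7 153.7 284.4] (array([419.8, 119. ]), array([69.6, 11.7]), 88.62)
s plateR 204 [612.3 119.7 274.7] [605.3  80.7 262.1] [615.5 152.  283.8] (array([610.4, 116.3]), array([71.3, 10.1]), 89.24)
s all 2155 [523.  110.7 242.6] [410.5  10.5 225. ] [615.6 200.1 299.8] (array([513. , 105.4]), array([205. , 189.7]), 0.08)
clk 6.30 pos [511.6  39.1 289.6] yaw 89.4 tz [ 0.001 -0.003 -1.   ] F [-0.2  1.  -3.6] w 2.6 q [ 0.02  0.31  1.92 -0.    0.91 -1.54]
(512, 40, 290, 90) -> [-0.4, 0.9, -0.4, -0.6]
(512, 40, 100, 90) -> [-0.2, 1.5, 189.6, -0.6]
```

View pics/side2.png

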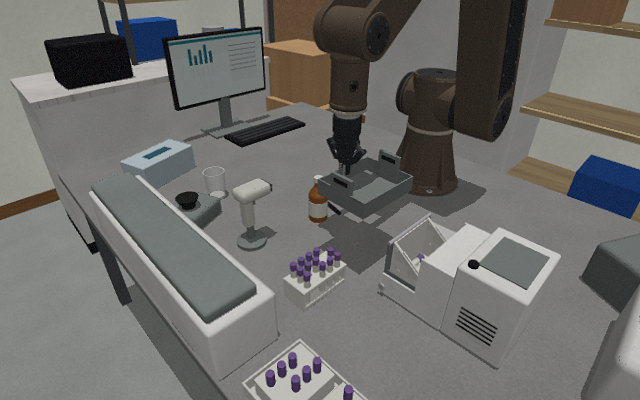

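Side view: the tray hangs level at (365,185), clear of the bottle and rack, with its middle at y≈118 as planned. I'll lower it and let go.

Call:
play_rows(steps=[[[0, 1, 60, -0.6], [0, 1, 120, -0.6], [0, 1, 165, -0.6], [0, 1, 185, -0.6], [0, 1, 193, -0.6], [0, 1, 197, -0.6], [0, 1, 198, -0.6], [0, 1, 198, -0.6]]])

```text
clock: 7.3
eef_pos: [512.3, 39.4, 92.4]
eef_rot: [0.001, -0.0, 1.0, -0.002]
wrist_force: [0.8, -0.7, -0.6]
width: 2.9
```

Call:
play_rows(steps=[[[0, 0, 0, 0], [0, 0, 0, 0], [0, 0, 0, 0], [0, 0, -30, 0], [0, 0, -90, 0], [0, 0, -150, 0], [0, 0, -150, 0]]], hand=40)

```text
clock: 8.18
eef_pos: [514.0, 40.0, 246.8]
eef_rot: [0.005, -0.0, 1.0, -0.001]
wrist_force: [0.3, -0.9, -0.8]
width: 40.2
```

```bash
python3 - <<'E'
from m import *
T=cap('top','top3.png');S=cap('side','side3.png')
for n,c in(('t',T),('s',S)):
  W=cloud(c).reshape(-1,3);P=W[(W[:,2]>35)&(W[:,2]<95)&(W[:,1]>10)&(W[:,1]<215)&(W[:,0]>390)&(W[:,0]<630)]
  for nm,k in(('rim back',(P[:,2]<52)&(P[:,1]>185)),('plateL',(P[:,2]>70)&(P[:,0]<440)),('plateR',(P[:,2]>70)&(P[:,0]>590)),('all',P[:,2]<300)):
    Q=P[k]
    if len(Q)>8: print(n,nm,len(Q),np.median(Q,0).round(1),Q.min(0).round(1),Q.max(0).round(1),rect(Q[:,:2]))
  # lip profile: points near x=512
  P=W[(abs(W[:,0]-512)<80)&(W[:,1]>250)&(W[:,1]<300)&(W[:,2]>130)&(W[:,2]<175)]
  print('lip',len(P),np.percentile(P[:,1],[2,10,50,90]),np.percentile(P[:,2],[50,98]))
  P=P[P[:,2]>150];print([ (y,round(np.median(P[abs(P[:,1]-y)<2,2]),1),int((abs(P[:,1]-y)<2).sum())) for y in range(256,296,4) if (abs(P[:,1]-y)<2).sum()>3])
rel((512,278+22,245,90),(512,300,210,90))
E
```

```text
t plateL 88 [416.6 116.5  83.3] [411.3  83.2  71.9] [422.  150.   89.9] (array([416.4, 116.4]), array([66.9,  9.4]), 86.89)
t all 143 [416.9  96.7  80.3] [411.3  37.7  37. ] [477.4 150.   89.9] (array([444.1,  94.2]), array([ 65.3, 112.3]), 0.66)
lip 444 [262.64146676 263.14655588 266.70033853 276.07921623] [157.33903103 166.4360229 ]
[(264, np.float64(160.0), 102), (268, np.float64(162.0), 102), (272, np.float64(158.7), 57), (276, np.float64(156.0), 46), (280, np.float64(153.5), 9)]
s rim back 122 [558.5 196.1  43.2] [417.8 185.8  35.1] [614.9 199.2  47.5] (array([516.3, 192.6]), array([197. ,  13.3]), 0.05)
s plateL 129 [421.7 120.3  81. ] [413.5  82.5  70.2] [426.4 154.5  88.3] (array([419.8, 118.5]), array([72. , 12.9]), 89.8)
s plateR 138 [611.7 120.6  81.8] [602.1  83.6  70.3] [616.4 154.   87.7] (array([609.9, 118.8]), array([70.4, 13.8]), 87.76)
s all 1044 [538.4 119.8  47.4] [411.8  34.5  35.1] [616.4 199.2  88.3] (array([514.3, 117. ]), array([204.1, 164.4]), 0.4)
lip 594 [267.01766204 270.82425908 277.16295773 288.29303565] [151.64303826 164.35259332]
[(268, np.float64(163.0), 46), (272, np.float64(162.3), 100), (276, np.float64(157.2), 124), (280, np.float64(154.9), 34), (284, np.float64(153.3), 11), (288, np.float64(151.4), 5)]
clk 8.28 pos [512.   39.9 243. ] yaw 90.0 tz [ 0.004 -0.003 -1.   ] F [-0.2  0.1 -0.5] w 40.2 q [ 0.02  0.37  1.97 -0.    0.8  -1.55]
(512, 300, 245, 90) -> [-0.1, 260.1, -2.8, 0.0]
(512, 300, 210, 90) -> [0.1, 260.2, 32.2, 0.0]
```

Call:
play_rows(steps=[[[0, 30, -20, 0], [0, 90, -20, 0], [0, 150, -20, 0], [0, 210, -20, 0], [0, 260, -20, 0], [0, 260, -20, 0], [0, 260, 10, 0], [0, 260, 33, 0], [0, 260, 35, 0], [0, 260, 35, 0]]], hand=0)

```text
clock: 9.52
eef_pos: [512.1, 299.3, 207.0]
eef_rot: [0.001, 0.0, 1.0, -0.002]
wrist_force: [0.8, -0.1, 0.2]
width: -0.2
```

```bash
python3 - <<'E'
from h import *
rel((512,285,208,90),(512,260,206,90),(512,232,191,90),(512,217,177,90),(512,213,167,90))
E
```

```text
clk 9.53 pos [512.1 299.3 207. ] yaw 90.0 tz [ 0.003 -0.003 -1.   ] F [ 0.8 -0.1  0.2] w -0.2 q [ 0.48  0.51  1.82 -0.01  0.81 -1.09]
(512, 285, 208, 90) -> [0.1, -14.3, -0.9, -0.0]
(512, 260, 206, 90) -> [0.1, -39.3, 1.2, -0.0]
(512, 232, 191, 90) -> [0.1, -67.3, 16.3, -0.0]
(512, 217, 177, 90) -> [0.1, -82.2, 30.3, -0.0]
(512, 213, 167, 90) -> [0.2, -86.2, 40.3, -0.0]
```

Call:
play_rows(steps=[[[0, -12, 0, 0], [0, -22, 0, 0], [0, -31, 0, 0], [0, -39, 1, 0], [0, -48, 5, 0], [0, -57, 10, 0], [0, -64, 14, 0], [0, -70, 19, 0], [0, -76, 24, 0], [0, -81, 29, 0], [0, -84, 34, 0], [0, -87, 39, 0]]])

```text
clock: 11.02
eef_pos: [512.2, 212.0, 167.9]
eef_rot: [0.001, 0.0, 1.0, -0.002]
wrist_force: [-0.2, 0.2, 0.7]
width: 0.1
```

```bash
python3 - <<'E'
from m import *
T=cap('top');S=cap('side')
cv2.imwrite('pics/side4.png',cv2.resize(S['color'][190:370,270:570,::-1],None,fx=2.6,fy=2.6))
rel((512,213,167,90),(512,220,210,90))
for c in(T,S):
  W=cloud(c).reshape(-1,3)
  P=W[(W[:,0]>424)&(W[:,0]<475)&(W[:,1]>120)&(W[:,1]<290)&(W[:,2]>86)]
  if len(P): 
    print('forward most',np.percentile(P[:,1],[0.5,2,10]));i=P[:,1]<np.percentile(P[:,1],5);print(P[i].mean(0))
E
```

```text
clk 11.12 pos [511.8 211.9 167.7] yaw 90.0 tz [ 0.002 -0.004 -1.   ] F [-1.4  0.3  0.9] w 0.4 q [ 0.34  0.53  1.94 -0.01  0.68 -1.23]
(512, 213, 167, 90) -> [-0.2, 1.1, 0.7, -0.0]
(512, 220, 210, 90) -> [-0.3, 8.0, -42.3, -0.0]
forward most [120.25299122 121.18472269 125.8015424 ]
[453.84424822 121.44795221 604.74237906]
forward most [122.68982118 126.36812136 132.83186806]
[450.13282105 126.45879313 623.38836493]
```

View pics/side4.png

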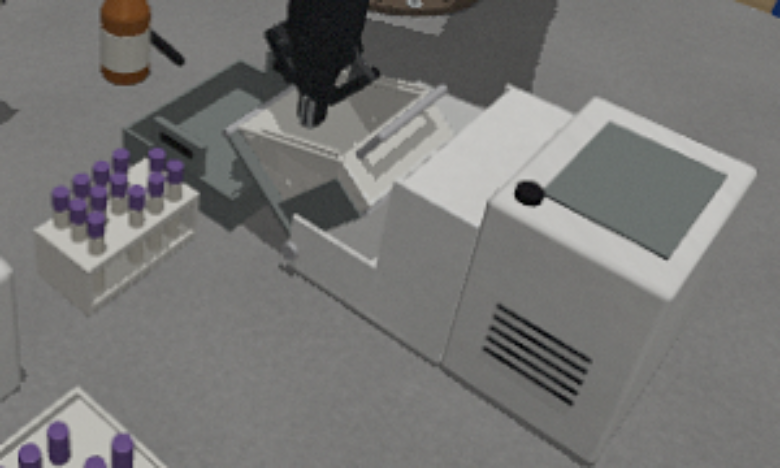

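Side crop: the bin is leaning out with the lip at (240,125) over the tray, and the grab bar is free at (400,120). I'll pull the fingers out and measure the bar.

Call:
play_rows(steps=[[[0, 2, -30, 0], [0, 4, -80, 0], [0, 4, -140, 0], [0, -60, -180, 0], [0, -120, -180, 0], [0, -180, -180, 0], [0, -180, -180, 0]]], hand=30)

```text
clock: 12.0
eef_pos: [511.3, 29.3, 348.8]
eef_rot: [0.001, 0.002, 1.0, -0.002]
wrist_force: [0.9, -0.2, 0.1]
width: 29.9
```

```bash
python3 - <<'E'
from m import *
T=cap('top');S=cap('side')
a=cv2.resize(T['color'][160:280,150:310,::-1],None,fx=4,fy=4);cv2.imwrite('pics/top5.png',a)
for n,c in(('t',T),('s',S)):
  W=cloud(c).reshape(-1,3)
  P=W[(abs(W[:,0]-512)<42)&(W[:,1]>285)&(W[:,1]<330)&(W[:,2]>160)&(W[:,2]<200)]
  print(n,'bar',len(P),np.median(P,0).round(1),np.percentile(P[:,1],[2,98]).round(1),np.percentile(P[:,2],[50,98]).round(1))
  P=W[(abs(W[:,0]-512)<85)&(W[:,1]>140)&(W[:,1]<180)&(W[:,2]>86)&(W[:,2]<125)]
  print('lip',len(P),np.median(P,0).round(1),np.percentile(P[:,1],[2,50,98]).round(1),np.percentile(P[:,2],[50,98]).round(1))
rel((512,302,300,90),(512,302,231,90))
E
```

```text
t bar 127 [512.4 299.  177.9] [294.8 304.4] [177.9 183.2]
  return _methods._mean(a, axis=axis, dtype=dtype,
  ret = um.true_divide(
Traceback (most recent call last):
IndexError: index -1 is out of bounds for axis 0 with size 0
```

View pics/top5.png

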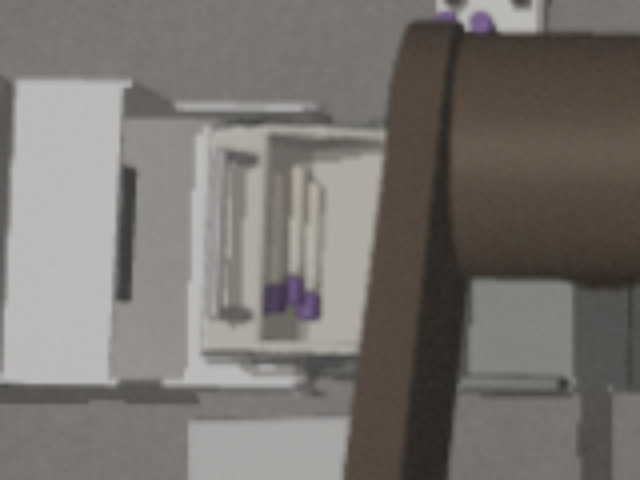

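Top crop: the tub is open with tubes (purple caps) at (290,295), and the bar and its posts are at about u=220-245. Next is the side-view number.

```bash
python3 - <<'E'
from m import *
def st(n,W,b):
  k=np.all([(W[:,i]>b[i][0])&(W[:,i]<b[i][1]) for i in range(3)],0);P=W[k]
  print(n,len(P), P.shape[0]>3 and (np.median(P,0).round(1),np.percentile(P[:,1],[2,98]).round(1),np.percentile(P[:,2],[2,98]).round(1)))
for n in('top','side'):
  W=cloud(ld(n)).reshape(-1,3)
  st(n+' bar',W,((470,554),(285,330),(160,200)))
  st(n+' lip',W,((425,600),(140,185),(88,125)))
  P=W[(abs(W[:,0]-512)<42)&(W[:,1]>260)&(W[:,1]<330)&(W[:,2]>60)]
  print([(y,round(P[abs(P[:,1]-y)<1.5,2].max(),0)) for y in range(262,330,4) if (abs(P[:,1]-y)<1.5).any()])
rel((512,302,300,90),(512,302,231,90))
E
```

```text
top bar 127 (array([512.4, 299. , 177.9]), array([294.8, 304.4]), array([171.6, 183.2]))
top lip 0 False
[(262, np.float64(71.0)), (266, np.float64(74.0)), (270, np.float64(78.0)), (274, np.float64(87.0)), (278, np.float64(149.0)), (282, np.float64(146.0)), (286, np.float64(143.0)), (290, np.float64(145.0)), (294, np.float64(183.0)), (298, np.float64(184.0)), (302, np.float64(182.0)), (306, np.float64(175.0)), (322, np.float64(120.0)), (326, np.float64(111.0))]
side bar 103 (array([515.2, 304.4, 179.2]), array([298.2, 307. ]), array([174.2, 181.9]))
side lip 413 (array([519.2, 174. ,  98.8]), array([160.6, 184.7]), array([ 90. , 107.1]))
[(282, np.float64(147.0)), (286, np.float64(142.0)), (290, np.float64(143.0)), (294, np.float64(140.0)), (298, np.float64(180.0)), (302, np.float64(182.0)), (306, np.float64(184.0)), (310, np.float64(129.0)), (314, np.float64(127.0)), (318, np.float64(123.0)), (322, np.float64(122.0)), (326, np.float64(118.0))]
clk 12.10 pos [511.5  31.8 348.6] yaw 89.9 tz [ 0.002 -0.004 -1.   ] F [-0.1  0.5 -0.5] w 29.9 q [ 0.01  0.24  1.85 -0.    1.05 -1.56]
(512, 302, 300, 90) -> [0.2, 270.4, 47.5, -0.1]
(512, 302, 231, 90) -> [0.4, 270.7, 116.5, -0.1]
```

Call:
play_rows(steps=[[[0, 60, 0, 0], [0, 120, 10, 0], [0, 180, 20, 0], [0, 230, 30, 0], [0, 270, 45, 0], [0, 270, 60, 0], [0, 270, 90, 0], [0, 270, 110, 0], [0, 270, 117, 0], [0, 270, 117, 0], [0, 270, 117, 0]]], hand=32)

```text
clock: 13.48
eef_pos: [512.7, 301.6, 231.4]
eef_rot: [0.002, 0.001, 1.0, -0.002]
wrist_force: [0.4, -0.5, 0.1]
width: 32.0
```

Call:
play_rows(steps=[[[0, 0, 0, 0], [0, 0, 0, 0], [0, 0, 0, 0], [0, 0, 0, 0], [0, 0, 0, 0]]], hand=0)

```text
clock: 14.1
eef_pos: [513.0, 301.8, 232.2]
eef_rot: [0.002, 0.001, 1.0, -0.001]
wrist_force: [-0.7, 0.1, 6.4]
width: 8.2
```

```bash
python3 - <<'E'
from h import *
rel()
o=ctrl.observe();g=o['eef_pos']-[0,0,54]
piv=np.array([163.,96.])
r=(g[1:]-piv);R=np.hypot(*r);a0=np.arctan2(r[1],r[0]);print('r',R,np.degrees(a0))
R=162.;a0=np.arctan2(79,140) 
for t in np.arange(.1,1.06,.05): print(round(t,2),np.round([R*np.cos(a0+t)-R*np.cos(a0),-(R*np.sin(a0+t)-R*np.sin(a0))],1))
E
```

```text
clk 14.10 pos [513.  301.8 232.2] yaw 89.9 tz [ 0.004 -0.002 -1.   ] F [-0.7  0.1  6.4] w 8.2 q [ 0.48  0.48  1.8  -0.01  0.86 -1.08]
r 161.32438442103137 30.648895336843804
0.1 [ -8.7 -13.7]
0.15 [-13.5 -20.2]
0.2 [-18.6 -26.4]
0.25 [-24.1 -32.4]
0.3 [-29.8 -38.1]
0.35 [-35.9 -43.6]
0.4 [-42.1 -48.7]
0.45 [-48.7 -53.4]
0.5 [-55.4 -57.9]
0.55 [-62.4 -62. ]
0.6 [-69.6 -65.8]
0.65 [-77.  -69.1]
0.7 [-84.5 -72.2]
0.75 [-92.1 -74.8]
0.8 [-99.9 -77.1]
0.85 [-107.8  -78.9]
0.9 [-115.7  -80.4]
0.95 [-123.8  -81.5]
1.0 [-131.9  -82.1]
1.05 [-139.9  -82.4]
```

Call:
play_rows(steps=[[[0, -4, -7, 0], [0, -9, -14, 0], [0, -13, -20, 0], [0, -19, -26, 0], [0, -24, -32, 0], [0, -30, -38, 0], [0, -36, -44, 0], [0, -42, -49, 0], [0, -49, -53, 0], [0, -52, -56, 0], [0, -55, -58, 0], [0, -55, -58, 0]]])

```text
clock: 15.6
eef_pos: [512.8, 246.8, 290.6]
eef_rot: [0.002, 0.001, 1.0, -0.001]
wrist_force: [2.9, 2.5, -0.1]
width: 7.6
```

```bash
python3 - <<'E'
from h import *
c=cap('side');cv2.imwrite('pics/side6.png',cv2.resize(c['color'][190:330,310:510,::-1],None,fx=3.5,fy=3.5));rel()
E
```

```text
clk 15.65 pos [512.8 247.  290.6] yaw 89.9 tz [ 0.005 -0.002 -1.   ] F [ 4.3  3.5 -0.3] w 7.3 q [ 0.4   0.38  1.8  -0.    0.96 -1.17]
```

View pics/side6.png

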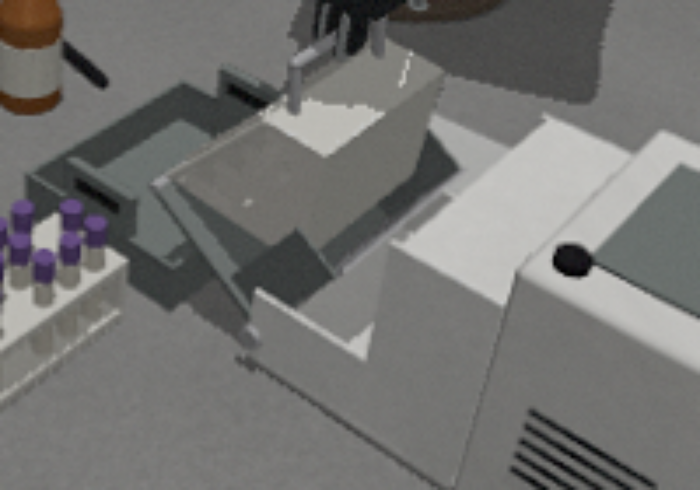

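The tub is tipped about halfway, the bin is still at its stop (rod at (165,185)), and no tubes are out. I'll continue slowly.

Call:
play_rows(steps=[[[0, -3, -2, 0], [0, -5, -3, 0], [0, -7, -4, 0], [0, -10, -6, 0], [0, -12, -7, 0], [0, -14, -8, 0], [0, -17, -9, 0], [0, -19, -10, 0], [0, -22, -11, 0], [0, -24, -12, 0], [0, -27, -13, 0], [0, -29, -14, 0]]])

```text
clock: 17.15
eef_pos: [512.8, 218.2, 305.1]
eef_rot: [0.003, 0.001, 1.0, -0.001]
wrist_force: [3.8, 4.2, 3.3]
width: 7.7
```

Call:
play_rows(steps=[[[0, -3, -1, 0], [0, -5, -2, 0], [0, -8, -3, 0], [0, -10, -3, 0], [0, -13, -4, 0], [0, -15, -5, 0], [0, -18, -5, 0], [0, -20, -6, 0], [0, -23, -7, 0], [0, -26, -7, 0], [0, -28, -8, 0], [0, -31, -8, 0]]])

```text
clock: 18.65
eef_pos: [512.8, 187.4, 313.6]
eef_rot: [0.003, 0.001, 1.0, -0.0]
wrist_force: [-0.2, 2.4, -1.6]
width: 7.5
```

Call:
play_rows(steps=[[[0, -2, 0, 0], [0, -4, -1, 0], [0, -6, -1, 0], [0, -8, -1, 0], [0, -10, -1, 0], [0, -12, -2, 0], [0, -14, -2, 0], [0, -16, -2, 0], [0, -18, -2, 0], [0, -18, -2, 0], [0, -18, -2, 0], [0, -18, -2, 0]]])

```text
clock: 20.15
eef_pos: [512.7, 169.3, 315.6]
eef_rot: [0.003, 0.001, 1.0, -0.0]
wrist_force: [2.4, 1.1, -4.4]
width: 7.7
```

```bash
python3 - <<'E'
from h import *
c=cap('side');cv2.imwrite('pics/side7.png',cv2.resize(c['color'][170:330,290:510,::-1],None,fx=3.5,fy=3.5));rel((512.8,170,314,90))
E
```

```text
clk 20.20 pos [512.7 169.3 315.6] yaw 89.8 tz [ 0.006 -0.001 -1.   ] F [ 1.7  0.2 -4. ] w 7.0 q [ 0.26  0.31  1.84 -0.    0.99 -1.3 ]
(512.8, 170, 314, 90) -> [-0.1, 0.7, 1.6, -0.2]
```

View pics/side7.png

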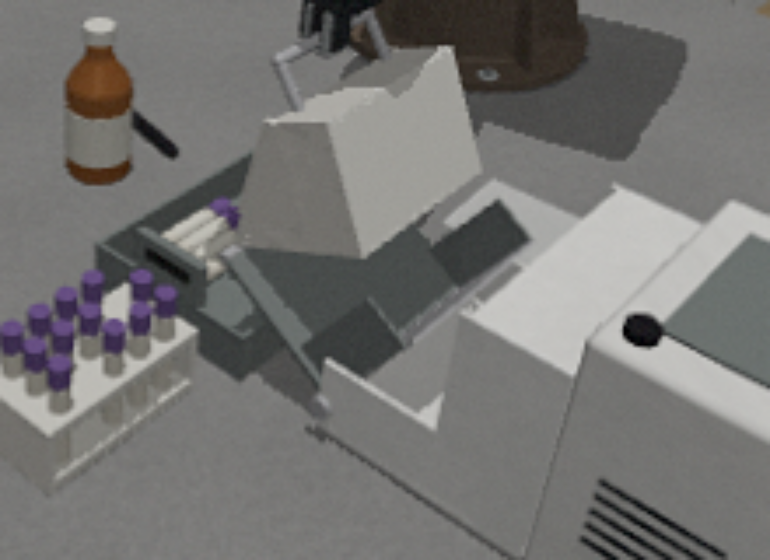

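The tubes are in the tray at (200,235); I'll check the count after lowering the tub.

Call:
play_rows(steps=[[[0, 8, 1, 0], [0, 16, 2, 0], [0, 24, 3, 0], [0, 32, 5, 0], [0, 40, 7, 0], [0, 47, 10, 0], [0, 55, 13, 0], [0, 62, 16, 0], [0, 69, 20, 0], [0, 76, 24, 0], [0, 83, 29, 0], [0, 90, 33, 0]]])

```text
clock: 21.7
eef_pos: [512.8, 259.6, 281.8]
eef_rot: [0.003, 0.001, 1.0, -0.001]
wrist_force: [-0.3, -2.1, -3.2]
width: 7.8
```

Call:
play_rows(steps=[[[0, 6, 5, 0], [0, 12, 11, 0], [0, 18, 17, 0], [0, 23, 23, 0], [0, 28, 29, 0], [0, 33, 35, 0], [0, 37, 42, 0], [0, 40, 47, 0], [0, 42, 50, 0], [0, 42, 50, 0]]])

```text
clock: 22.95
eef_pos: [513.0, 302.0, 232.0]
eef_rot: [0.003, 0.001, 1.0, -0.001]
wrist_force: [-7.2, 2.3, 11.1]
width: 7.3
```

```bash
python3 - <<'E'
from h import *
c=cap('top');cv2.imwrite('pics/top8.png',cv2.resize(c['color'][160:280,190:320,::-1],None,fx=5,fy=5));rel((512.8,301.8,232,90),(512.8,301.8,330,90))
c=cap('side');W=cloud(c).reshape(-1,3);P=W[(W[:,0]>425)&(W[:,0]<600)&(W[:,1]>45)&(W[:,1]<160)&(W[:,2]>10)&(W[:,2]<60)];print(len(P),P[:,2].max())
E
```

```text
clk 23.00 pos [512.9 301.9 232. ] yaw 89.9 tz [ 0.005 -0.001 -1.   ] F [-7.2  1.1 11.7] w 7.2 q [ 0.48  0.48  1.8  -0.    0.86 -1.08]
(512.8, 301.8, 232, 90) -> [0.1, -0.1, -0.0, -0.1]
(512.8, 301.8, 330, 90) -> [-0.3, -0.2, -98.0, -0.1]
283 24.633352758388387
```

View pics/top8.png

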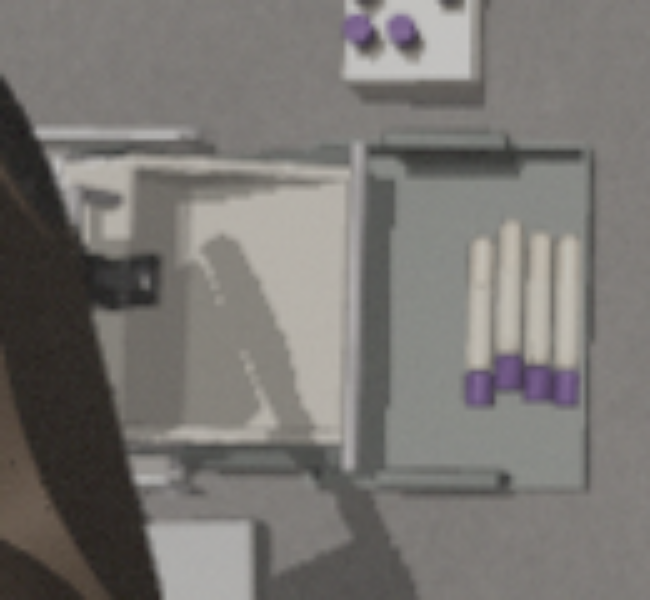

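All four tubes lie flat in the tray at (470-580, 220-405), and the tub is empty and down. I'll release the bar and go round to the front of the lip.

Call:
play_rows(steps=[[[0, 0, 0, 0], [0, 0, 0, 0], [0, 0, 0, 0], [0, 0, -30, 0], [0, 0, -80, 0], [0, -40, -110, 0], [0, -100, -110, 0], [0, -160, -110, 0], [0, -185, -80, 0], [0, -185, -80, 0], [0, -185, -80, 0]]], hand=32)

```text
clock: 24.42
eef_pos: [512.5, 117.4, 312.7]
eef_rot: [0.003, 0.001, 1.0, -0.0]
wrist_force: [0.6, -0.2, -0.1]
width: 31.9
```

```bash
python3 - <<'E'
from h import *
rel((513,122,153,90),(513,140,153,90),(513,158,170,90),(513,173,182,90),(513,188,194,90))
E
```

```text
clk 24.43 pos [512.5 117.4 312.7] yaw 89.8 tz [ 0.005 -0.001 -1.   ] F [ 0.6 -0.2 -0.1] w 31.9 q [ 0.17  0.3   1.87 -0.    0.97 -1.4 ]
(513, 122, 153, 90) -> [0.3, 4.8, 159.6, -0.2]
(513, 140, 153, 90) -> [0.4, 22.8, 159.6, -0.2]
(513, 158, 170, 90) -> [0.4, 40.8, 142.6, -0.2]
(513, 173, 182, 90) -> [0.3, 55.8, 130.6, -0.2]
(513, 188, 194, 90) -> [0.3, 70.8, 118.6, -0.2]
```

Call:
play_rows(steps=[[[0, 2, 50, 0], [0, 2, 105, 0], [0, 2, 145, 0], [0, 2, 160, 0], [0, 2, 160, 0], [0, 2, 160, 0]]], hand=0)

```text
clock: 25.18
eef_pos: [514.3, 119.6, 154.2]
eef_rot: [0.004, 0.001, 1.0, -0.0]
wrist_force: [0.4, 0.2, 0.8]
width: -0.1
```

Call:
play_rows(steps=[[[0, 8, 0, 0], [0, 16, 0, 0], [0, 22, -2, 0], [0, 28, -6, 0], [0, 34, -12, 0], [0, 39, -17, 0], [0, 44, -21, 0], [0, 49, -25, 0], [0, 54, -29, 0], [0, 59, -33, 0], [0, 64, -37, 0], [0, 69, -41, 0]]])

```text
clock: 26.68
eef_pos: [514.4, 188.7, 195.9]
eef_rot: [0.004, 0.002, 1.0, -0.0]
wrist_force: [0.1, 1.1, -0.1]
width: 0.1
```

```bash
python3 - <<'E'
from h import *
rel((513,240,215,90),(513,150,330,90))
c=cap('side');cv2.imwrite('pics/side9.png',cv2.resize(c['color'][170:330,290:510,::-1],None,fx=3.5,fy=3.5))
E
```

```text
clk 26.68 pos [514.4 188.7 195.9] yaw 89.8 tz [ 0.009 -0.    -1.   ] F [ 0.1  1.1 -0.1] w 0.1 q [ 0.3   0.47  1.94 -0.    0.72 -1.27]
(513, 240, 215, 90) -> [1.4, 51.3, -19.1, -0.2]
(513, 150, 330, 90) -> [0.1, -38.8, -134.1, -0.2]
```

View pics/side9.png

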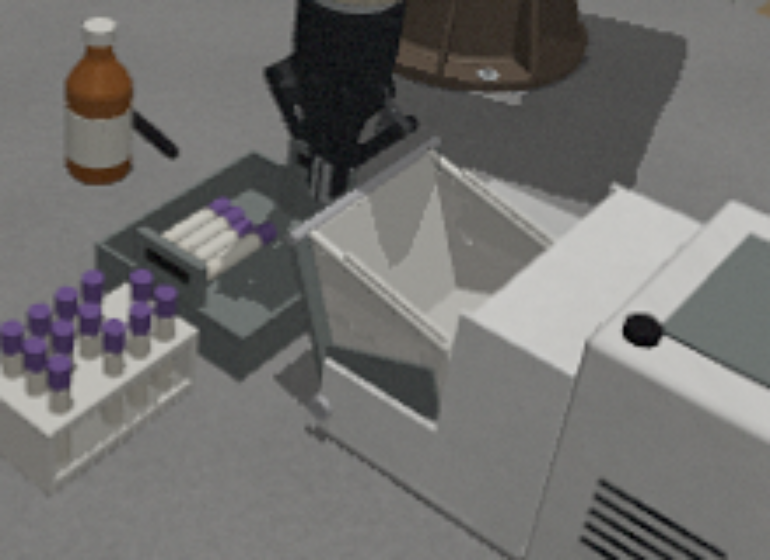

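The bin is at about 0.5 rad with its lip resting on the fingers at (330,190). I'll follow it until it's shut.

Call:
play_rows(steps=[[[0, 6, -4, 0], [0, 12, -7, 0], [0, 18, -9, 0], [0, 24, -12, 0], [0, 30, -14, 0], [0, 36, -16, 0], [0, 42, -18, 0], [0, 46, -19, 0], [0, 50, -19, 0], [0, 54, -19, 0], [0, 56, -19, 0], [0, 57, -19, 0]]])

```text
clock: 28.22
eef_pos: [514.5, 246.6, 215.0]
eef_rot: [0.004, 0.001, 1.0, -0.0]
wrist_force: [0.5, -0.6, -0.9]
width: 0.2
```

Call:
play_rows(steps=[[[0, 0, 0, 0], [0, -20, 0, 0], [0, -60, -30, 0], [0, -110, -80, 0], [0, -160, -130, 0], [0, -230, -130, 0], [0, -290, -130, 0], [0, -290, -130, 0], [0, -290, -130, 0]]])

```text
clock: 29.35
eef_pos: [512.1, -44.9, 345.0]
eef_rot: [0.004, 0.003, 1.0, -0.0]
wrist_force: [-0.3, 0.8, 0.2]
width: 0.2
```

```bash
python3 - <<'E'
from m import *
o=dict(np.load('pics/side.npz'))
T=cap('top','top10.png');S=cap('side');cv2.imwrite('pics/side10.png',cv2.resize(S['color'][150:340,270:520,::-1],None,fx=3,fy=3))
rel()
for c in(T,S):
  W=cloud(c).reshape(-1,3);P=W[(abs(W[:,0]-512)<80)&(W[:,1]>200)&(W[:,1]<300)&(W[:,2]>130)&(W[:,2]<175)]
  print('lip',len(P),np.percentile(P[:,1],[2,10,50,90]),np.percentile(P[:,2],[50,98]))
  P=P[P[:,2]>150];print([ (y,round(float(np.median(P[abs(P[:,1]-y)<2,2])),1),int((abs(P[:,1]-y)<2).sum())) for y in range(244,296,4) if (abs(P[:,1]-y)<2).sum()>3])
  for s in(1,):
    P=W[(W[:,2]>38)&(W[:,2]<95)&(W[:,1]>10)&(W[:,1]<215)&(W[:,0]>390)&(W[:,0]<630)];print('tray',rect(P[:,:2]),np.percentile(P[:,2],99))
E
```

```text
clk 29.45 pos [512.3 -43.1 344.8] yaw 89.8 tz [ 0.008  0.    -1.   ] F [0.4 0.4 0. ] w 0.3 q [-0.14  0.24  1.86  0.    1.03 -1.71]
lip 445 [262.57090749 263.12581824 266.56307263 276.02269896] [157.47997736 165.98461453]
[(264, 160.1, 113), (268, 162.2, 92), (272, 158.8, 61), (276, 155.4, 45), (280, 153.6, 9), (284, 152.2, 4)]
tray (array([510.9, 117.7]), array([160.3, 199.1]), 89.89) 88.39371524570403
lip 592 [267.33549191 270.69636168 277.18848314 287.43349174] [151.6677145  164.13806852]
[(268, 163.2, 50), (272, 162.2, 93), (276, 157.3, 117), (280, 154.4, 36), (284, 154.2, 11), (288, 151.2, 7)]
tray (array([513., 117.]), array([205. , 163.2]), 0.68) 86.76425842554282
```

View pics/side10.png

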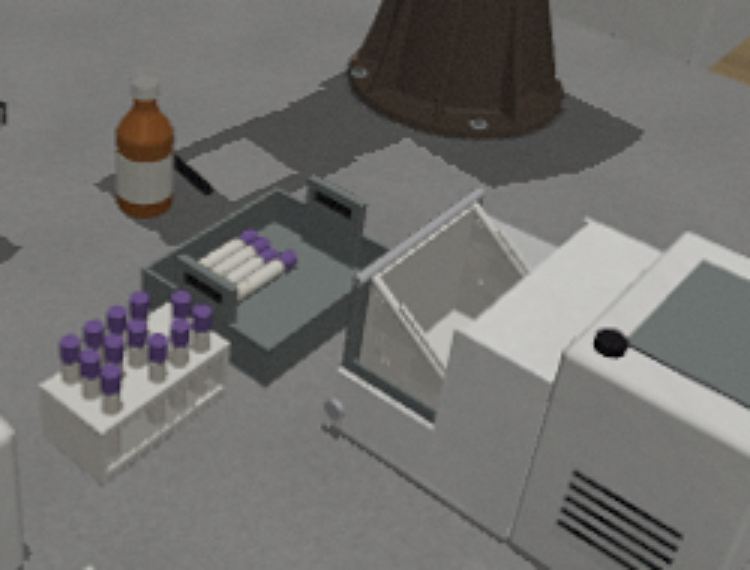

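The bin is shut, and the lip profile matches the start picture to within 0.5 mm. The four tubes are in the flat tray, nothing else has moved, and the arm is clear, so I'm handing it in.

```bash
python3 -c "
from bench import ctrl
print(ctrl.sign_off())"
```

```text
the job is handed in; nothing more can be done
None
```

The job is handed in, at about 29.5 s on the robot's clock. `sign_off` gives no verdict, so the result rests on my own checks.

**What I did:**
- I carried the tray by its side wall over the bottle and set it down in front of the hopper, its middle about 155 mm before the pivot line.
- I hooked the bin out to its stop with closed fingers, then lifted the tub slowly by the bar to about 1.0 rad, and all four tubes went into the tray.
- I let the tub down, released the bar and pushed the bin shut from the front of the lip.

**Last checks:**
- **Bin and tub:** the lip profile matches the shut one from the start to about 0.5 mm in both views. With the bin shut the bar is hidden, so I didn't measure the tub's angle at the end. Before I let go of the bar, the gripper was back within 1 mm of where it first gripped it.
- **Tray and tubes:** the tray's rim and grip plates stand at the same heights as at the start, so it is flat, with its middle at about (512, 117) mm. The four tubes lie side by side in it.
- **Bystanders:** those in the last picture (bottle, rack, marker) look unmoved. I didn't measure any of the six again after the start.
- **Robot:** the arm is clear of everything, and the wrist force read below 1 N.

The two cameras disagreed by 2–4 mm throughout, about their stated accuracy, and I used values between the two. None of the checks failed.

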